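# Catch the brass collets and hold the tray up level

## Task

Pick up the green parts tray by its handle, bring it level under the mouth of the steel chute and push the yellow trip bar up with the tray's rim, so that the gate opens and all three brass collets slide into the tray. Then lower and draw the tray away so that the gate drops fully shut, and hold it level and still in the gripper at least 15 cm above the bench: the job finishes while you are still holding it, touching nothing else. Let no collet fall on the bench and leave the other things on it undisturbed.

Things in the scene. Friction and masses are not known exactly. Their poses are not given: they have to be found in the camera images.
- dish: Green open rectangular parts tray with a dark wooden handle, about 100 g. Tray 110 long (x) by 94 wide (y) by 32 high, walls and floor 3 mm. Origin: centre of the tray's underside. Its -x points out along the handle (towards the robot at the start, within 25 degrees); z up. The handle is an upright bar on the -x end, 14 mm thick (y), running from x = -55 to -107 mm, from 14 to 46 mm above the underside. The tray starts on the bench.
- dish_grip (a point): Place to grip the handle: 85 mm to -x of the tray's origin, 34 mm above its underside, 12 mm below the handle's top; fingers close along the tray's y. Axes as the tray's.
- chute: Fixed stand with a steel channel tilted 35 degrees that pours towards its own -x (roughly towards the robot). Origin on the bench (its top is z = 0) straight below the lip; +x runs up the channel, y across it. Channel 36 mm wide, 170 mm long, its lip's underside 137 mm above the bench. The foot and post stand 60 to 170 mm to +x of the origin (only the trip bar hangs before that). It may stand left or right.
- chute_lip (a point): Middle of the channel's floor at its lower end (the lip), 140 mm above the bench. Axes as the chute's. Collets leave it towards -x and land 0 to 50 mm in front of it (-x) when a tray floor is 40 mm below.
- gate_bar (a point): Middle of the underside of the yellow trip bar, a level bar 120 mm long (along chute y), 10 mm (x) by 8 mm (z), hung from the gate 12 mm to +x of the lip, under the channel. Its underside is 100 mm above the bench with the gate shut. A tray whose centre is 25 mm to -x of the lip, squared up with the chute, has both its side rims under the bar.
- gate (a joint): Lift of the gate and its trip bar, m: 0 shut, 0.032 fully up (stop). The collets pass from about 0.022; aim at about 0.028. It weighs 80 g, slides nearly freely and drops shut by itself when the bar is let down.
- collet1: Brass collet, a solid cylinder 22 mm across and 14 mm high, about 30 g, number 1 counted from the gate, in single file in the channel behind the shut gate. Origin: centre of its flat underside.
- collet2: Brass collet, a solid cylinder 22 mm across and 14 mm high, about 30 g, number 2 counted from the gate, in single file in the channel behind the shut gate. Origin: centre of its flat underside.
- collet3: Brass collet, a solid cylinder 22 mm across and 14 mm high, about 30 g, number 3 counted from the gate, in single file in the channel behind the shut gate. Origin: centre of its flat underside.
- loupe: Black eye loupe, 34 mm across, 32 mm high, standing; bystander. Origin: centre of underside.
- screwdriver: Red-handled screwdriver 150 mm long lying on the bench; bystander. Origin: middle, at the underside.
- alarm_clock: Round brass alarm clock 90 mm across, about 100 mm tall; bystander. Origin: centre of underside.
- oil_bottle: Amber oil bottle 36 mm across, 80 mm tall; bystander. Origin: centre of underside.
- screw_jar: Glass jar with steel cap, 60 mm across, 70 mm tall; bystander. Origin: centre of underside.
There are look-alikes about, which are no part of the job. What is shaped like the chute but red is not meant.

How it is judged:
On the way, in this order (a step that is already met when the one before it is completed fails the run):
1. the tray is picked up off the bench (height (world z) of dish above 0.015 m and contact force between dish and the fingers above 0.5 N), for 0.2 s.
2. the held tray pushes the trip bar up and opens the gate (all of step 1 and value of joint gate above 0.008 m and contact force between dish and gate above 0.02 N), for 0.02 s.
3. all three collets lie in the held tray (all of step 1 and x of collet1 in the frame of dish between -0.055 and 0.055 m and y of collet1 in the frame of dish between -0.047 and 0.047 m and z of collet1 in the frame of dish between 0 and 0.036 m and x of collet2 in the frame of dish between -0.055 and 0.055 m and y of collet2 in the frame of dish between -0.047 and 0.047 m and z of collet2 in the frame of dish between 0 and 0.036 m and x of collet3 in the frame of dish between -0.055 and 0.055 m and y of collet3 in the frame of dish between -0.047 and 0.047 m and z of collet3 in the frame of dish between 0 and 0.036 m), for 0.2 s.
At the end, for the whole second after the job is handed in: The gripper alone carries the tray with all three collets in it, underside 145 mm or more above the bench, within 8 degrees of level, still (under 30 mm/s), for a second; gate shut within 4 mm; tray and robot clear of chute, gate and bench (all of step 3 and height (world z) of dish above 0.145 m and angle between dish's own z axis and vertical below 0.14 rad and linear speed of dish below 0.03 m/s and angular speed of dish below 0.15 rad/s and value of joint gate below 0.004 m and contact force between each of dish, the arm, the fingers and chute below 0.05 N and contact force between each of dish, the arm, the fingers and gate below 0.05 N); the arm keeps its last pose, push and grip.
It fails at once if a collet falls on the bench ((height (world z) of collet1 below 0.016 m and horizontal distance between collet1 and dish above 0.075 m) or (height (world z) of collet2 below 0.016 m and horizontal distance between collet2 and dish above 0.075 m) or (height (world z) of collet3 below 0.016 m and horizontal distance between collet3 and dish above 0.075 m)).
It fails at once if a bystander is moved more than 25 mm (distance of any of loupe, screwdriver, alarm_clock, oil_bottle, screw_jar from where it was at the start of the episode above 0.025 m).
It also fails if it takes over 64 s, if anything falls off the work surface, if the arm or the gripper's body presses on something with over 40 N, if the wrist force passes 120 N, or if a joint passes its speed limit or range.

## Robot

A 7-joint arm with a two-finger parallel gripper is mounted at the origin on the work surface. World frame = base frame: x ahead of the robot, y to its left, z up, the work surface at z = 0. Lengths are in m, angles in rad, forces in N, time in s.
With the tool pointing down it reaches from about 0.35 to 0.9 m from the base axis. Payload 8.1 kg.
Tool frame: the origin (TCP) lies midway between the tips of the shut fingers; the grasp point (between the pads) lies 19 mm behind it; z points along the fingers, y is the line along which they close (so a half turn about z gives the same grasp; the last joint's range is limited). The gripper opens to 92 mm and grips with 3 to 60 N. Pads are 19 mm wide; open, the fingers measure 130 mm over their backs; the gripper's body (75 mm by 190 mm) begins 47 mm behind the grasp point.
Start: joints at [-1.343, 0.434, 0.025, 1.573, -0.012, 1.134, -0.075], TCP at [0.203, 0.591, 0.227] pointing down, gripper open.
Joint ranges: [-2.62, 2.62], [-0.44, 2.09], [-1.27, 1.32], [0.08, 2.57], [-1.32, 4.46], [0.12, 2], [-2.74, 2.74]. Speed limits (rad/s): [2.22, 2.22, 3.01, 3.01, 3.14, 3.14, 3.14].

## Interface

Orientations are given as a rotation vector (axis times angle).
In Python, from cell import observe, get_image, camera_model, sign_off, recognise, silhouettes gives the robot as it stands.
- The arm moves only by the tool apply_moves, never from a script. Its argument "motion" is a list of rows, each an object of numbers: "x", "y", "z": the shift along the world's x, y, z in cm; "yaw": the turn about the world's z in degrees; "hand": the opening, from -1 (shut) to 1 (fully open), so that 0 is half open. In form: [{"x": .., "y": .., "z": .., "yaw": .., "hand": ..}, ...]. A call has 1 to 10 rows; each row is the pose to reach, as a shift and turn from the pose commanded when the call began; what a row does not reach only later rows make up. A row lasts 1/8 s, in which the tool goes at most 62.5 mm and 10.7 degrees, less where a joint would pass 70% of its speed; a pose out of reach is approached as far as the arm can. A call with a gripper value outside its range is refused whole. The fingers move at their own pace and stop on an object; "newtons" is the grip in N (left out, the last holds). Time passes only in rows, so rows that repeat a pose let the fingers close. It gives the time, the measured TCP pose, the force, the opening and the grip force at its end, in the units of the state.
- observe(): the state, without advancing time (a new reading comes with each control period).
- get_image(name): name is "scene" or "top" or "wrist"; returns the picture (384x512x3 uint8, blue, green, red); there is no depth.
- camera_model(name): a dict with "camera_matrix" (3x3 intrinsics, pixels), "T" (4x4, takes a point from camera to world coordinates). Camera axes: x right, y up, looking along -z (the intrinsics and any distortion apply to the point x, -y, -z); pixel columns grow to the right and rows downward; lengths in m; the calibration is good to about 2 mm. A picture is of the moment at which its call begins: read the wrist's pose just before it. camera_model takes no time and is no camera call; for the wrist camera it gives the pose at the moment of the call.
- sign_off(): hands the job in; it is judged then, once.
Trained networks look in the newest picture that a camera, given by its name, has taken for a name from the list of things; names that differ only in an ending like _2 or _b are one class to them, and where a whole thing is asked for, a point or a joint stands for the part that bears it (a point fixed in the world has none). Each returns a list of dicts, best first, with "p" (0 to 1); they miss things now and then, are a little off and sometimes report something else, mostly with a low value. They report only what shows in the picture. A call takes as long as a camera call. They do not tell look-alikes from the thing itself.
- recognise(query, camera): "rect" ([left, top, right, bottom] in pixels, round what is visible of it).
- silhouettes(query, camera): "mask" (384x512 bool, what is visible of it) and "rect" ([left, top, right, bottom] in pixels, round what is visible of it).
The state is a dict: "clock": time; "joints": joint angles; "dq": joint speeds; "joint_efforts": joint torques, N m; "position": TCP position; "ee_rot": TCP orientation; "force": force on the tool from outside, world axes, zero at the start; "ft_torque": the same for the moment, N m; "width": opening from 0.0 (shut) to 1.0 (fully open); "gripper_force": force on a finger pad.
Only numpy, scipy, OpenCV 4.12 (cv2) and the standard library are available. Lean on these libraries where they do the work, as an engineer would, in place of code of your own. Each camera call takes 0.05 s, during which the arm holds its last target. There are 200 camera calls.

## Working session

There is one attempt and no reset: what is moved stays moved. The work goes in short steps, Python scripts to look and compute and a tool call to move; the robot and the scene stay as the last step left them, time stands still between calls to the robot, and variables do not carry over. Pictures are saved under pics/ and viewed, at most 11 in all, crops included, and the job is handed in when it is done.

Besides the shell and the picture viewer there is one more tool, called by a JSON object that holds its "op" and its "data", one argument or row to a line. apply_moves: Moves the arm, as the interface text tells. Its arguments: {"type":"object","properties":{"motion":{"type":"array","items":{"type":"object","properties":{"x":{"type":"number"},"y":{"type":"number"},"z":{"type":"number"},"yaw":{"type":"number"},"hand":{"type":"number"}}}},"newtons":{"type":"number"}},"required":["motion"]}

```bash
mkdir -p pics; cat > h.py <<'E'
import numpy as np, cv2
from cell import *
def ray(cam,uv):
    m=camera_model(cam);K=np.array(m["camera_matrix"]);T=np.array(m["T"])
    d=np.linalg.inv(K)@np.array([uv[0],uv[1],1.]);d=T[:3,:3]@(d*[1,-1,-1]);return T[:3,3],d
def atz(cam,uv,z):
    o,d=ray(cam,uv);return o+d*(z-o[2])/d[2]
def proj(cam,p):
    m=camera_model(cam);K=np.array(m["camera_matrix"]);T=np.array(m["T"])
    q=T[:3,:3].T@(np.atleast_2d(p)-T[:3,3]).T;q=K@(q*np.array([[1],[-1],[-1]]));return (q[:2]/q[2]).T
E
python3 - <<'E'
from h import *
a=get_image("scene");b=get_image("top")
cv2.imwrite("pics/a.png",np.vstack([a,b])[:, :]) if 0 else cv2.imwrite("pics/a.png",cv2.resize(np.hstack([a,b]),(800,300)))
cv2.imwrite("pics/top.png",cv2.resize(b,(800,600)))
for c in("scene","top"):
  print(c,np.round(camera_model(c)["T"],3).tolist(),camera_model(c).keys())
  for n in("dish","chute","gate_bar","collet1","loupe","screwdriver","alarm_clock","oil_bottle","screw_jar"):
    print(n,[(round(r["p"],2),np.round(r["rect"]).tolist()) for r in recognise(n,c)][:4])
print(observe())
E
```

```text
scene [[0.561, -0.427, 0.709, 1.258], [0.828, 0.291, -0.479, -0.47], [-0.002, 0.856, 0.517, 0.733], [0.0, 0.0, 0.0, 1.0]] dict_keys(['camera_matrix', 'T'])
dish [(0.71, [164.0, 256.0, 212.0, 313.0])]
chute [(0.83, [308.0, 191.0, 370.0, 266.0]), (0.72, [261.0, 115.0, 296.0, 181.0]), (0.68, [374.0, 122.0, 421.0, 199.0])]
gate_bar [(0.83, [308.0, 190.0, 342.0, 225.0]), (0.81, [376.0, 132.0, 399.0, 155.0]), (0.77, [258.0, 122.0, 278.0, 146.0]), (0.15, [295.0, 271.0, 307.0, 286.0])]
collet1 []
loupe []
screwdriver [(0.43, [228.0, 217.0, 245.0, 232.0])]
alarm_clock [(0.75, [357.0, 180.0, 380.0, 210.0])]
oil_bottle [(0.82, [101.0, 262.0, 117.0, 289.0])]
screw_jar [(0.78, [113.0, 285.0, 142.0, 326.0]), (0.6, [311.0, 192.0, 364.0, 267.0])]
top [[0.008, 0.996, -0.088, 0.271], [-1.0, 0.007, -0.007, 0.106], [-0.006, 0.088, 0.996, 1.91], [0.0, 0.0, 0.0, 1.0]] dict_keys(['camera_matrix', 'T'])
dish [(0.94, [327.0, 144.0, 353.0, 179.0])]
chute [(0.84, [231.0, 95.0, 258.0, 141.0]), (0.79, [187.0, 226.0, 218.0, 272.0]), (0.68, [109.0, 144.0, 145.0, 190.0])]
gate_bar [(0.7, [110.0, 176.0, 135.0, 188.0
[... 469 characters left out ...]
nts': array([-1.34257909,  0.43445938,  0.02497837,  1.57313453, -0.01162743,
        1.13401838, -0.07508201]), 'dq': array([-1.05710382e-03,  1.24916586e-05, -2.35288648e-03,  1.89886592e-03,
       -5.43598122e-04,  1.22099643e-03, -1.66996290e-03]), 'joint_efforts': array([ 1.13534810e-03, -6.67677355e+01,  9.84132551e-01, -3.14815557e+01,
       -6.06859569e-02,  3.25294328e-02,  2.00584714e-05]), 'position': array([0.20302597, 0.5911505 , 0.2267922 ]), 'ee_rot': array([-5.17368329e-01, -3.09868664e+00, -1.99283079e-04]), 'force': array([ 0.21045462,  0.35821923, -0.31338591]), 'ft_torque': array([-0.06059447,  0.04864778, -0.02419557]), 'gripper_force': 0.0, 'width': 1.000048683293521}
```

View pics/top.png

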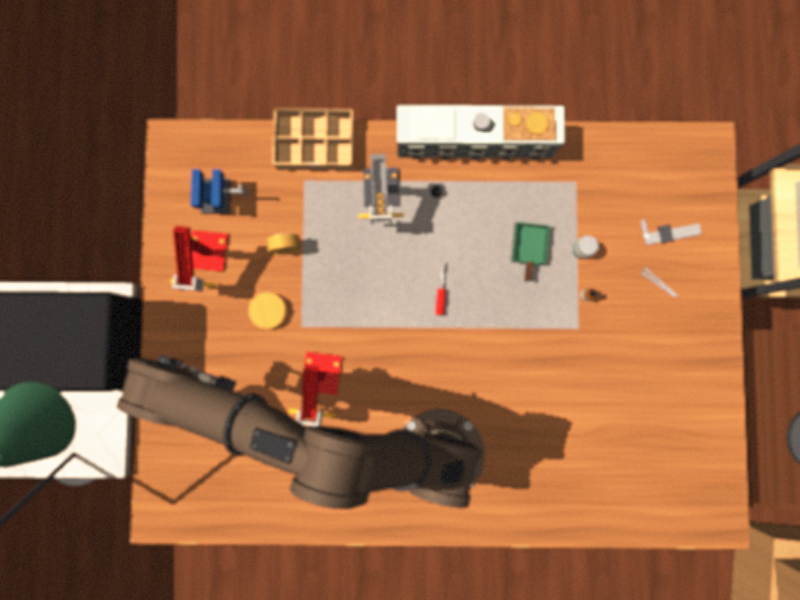

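View pics/a.png

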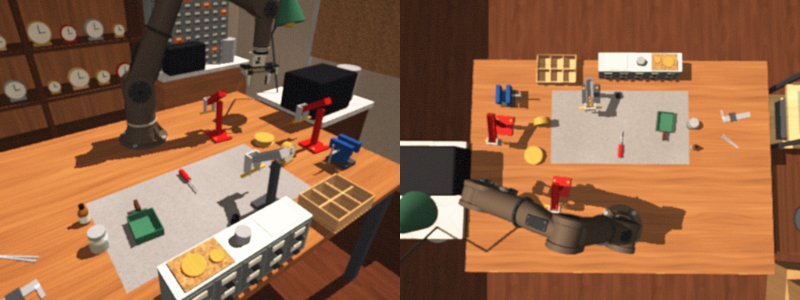

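The top view (800-wide) shows the green tray at (531,244) with its handle down at (531,272). There are three chute-like things: steel at (380,190), and red ones at (200,255) and (320,385). The steel one fits the description; I'll confirm it with a crop.

```bash
python3 - <<'E'
from h import *
a=get_image("scene");b=get_image("top")
A=cv2.resize(a[180:290,270:400],None,fx=4,fy=4,interpolation=cv2.INTER_CUBIC)[:440,:]
B=cv2.resize(b[85:195,215:275],None,fx=4,fy=4,interpolation=cv2.INTER_CUBIC)
cv2.imwrite("pics/c.png",np.hstack([A,B])); print(A.shape,B.shape)
print(camera_model("top")["camera_matrix"])
r=silhouettes("dish","top")[0];m=r["mask"];print(r["rect"],m.sum())
cs,_=cv2.findContours(m.astype(np.uint8),0,1)
hsv=cv2.cvtColor(b,cv2.COLOR_BGR2HSV)
g=cv2.inRange(hsv,(50,90,30),(90,255,255));g[:140]=0;g[185:]=0;g[:,:300]=0;g[:,370:]=0
n=np.argwhere(g)[:,::-1].astype(np.float32);print(len(n),cv2.minAreaRect(n))
c=cv2.minAreaRect(n)
for p in cv2.boxPoints(c):print(atz("top",p,.03))
print(atz("top",c[0],.02), atz("top",(340,174),.046))
for uv in [(232,138),(258,138),(243,140),(243,98)]:print(uv,atz("top",uv,.14),atz("top",uv,.1))
for n,z,uv in [("loupe?",.03,(280,121)),("driver",.01,(283,185)),("clock",.09,(182,153)),("jar",.07,(375,157)),("oil",.08,(378,189))]:print(n,atz("top",uv,z))
E
```

```text
(440, 520, 3) (440, 240, 3)
[[433.60653603   0.         254.0431827 ]
 [  0.         433.60653603 189.75462407]
 [  0.           0.           1.        ]]
[326.9, 146.4, 351.6, 175.6] 571
445 ((339.3465576171875, 155.95753479003906), (19.523712158203125, 23.397048950195312), 6.009005546569824)
[ 0.53983046 -0.20495453  0.03      ]
[ 0.64292255 -0.21641209  0.03      ]
[ 0.6344116  -0.30140714  0.03      ]
[ 0.5314324  -0.28955866  0.03      ]
[ 0.58870984 -0.25499228  0.02      ] [ 0.50548699 -0.25212963  0.046     ]
(232, 138) [0.64063371 0.21138374 0.14      ] [0.6489969  0.21377366 0.1       ]
(258, 138) [0.64135206 0.10367015 0.14      ] [0.64973148 0.10362607 0.1       ]
(243, 140) [0.63253659 0.16571608 0.14      ] [0.64071681 0.16707406 0.1       ]
(243, 98) [0.81041804 0.16754054 0.14      ] [0.82261782 0.16893974 0.1       ]
loupe? [0.74114482 0.00702521 0.03      ]
driver [ 0.45945175 -0.00802149  0.01      ]
clock [0.58499541 0.42614783 0.09      ]
jar [ 0.57684031 -0.39784617  0.07      ]
oil [ 0.43845659 -0.40553866  0.08      ]
```

View pics/c.png

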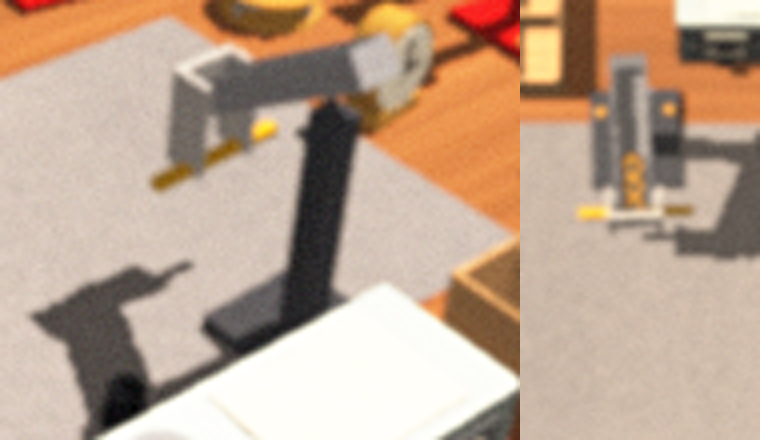

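Confirmed: the crop shows the steel channel with the yellow bar under its lip and three brass collets, as described. The loupe is the black object near (0.74, 0.01). Now I'll travel high to look at the tray from the wrist.

{"op": "apply_moves", "data": {
  "motion": [
    {"z":6},
    {"z":12},
    {"z":18},
    {"x":3,"y":-5,"z":18},
    {"x":5,"y":-10,"z":18,"yaw":4},
    {"x":8,"y":-15,"z":18,"yaw":6},
    {"x":10,"y":-21,"z":18,"yaw":8},
    {"x":13,"y":-27,"z":18,"yaw":10},
    {"x":15,"y":-33,"z":18,"yaw":12},
    {"x":18,"y":-39,"z":18,"yaw":13}
  ]
}}

```text
schema error: expected keys x, y, z, yaw, hand
```

{"op": "apply_moves", "data": {
  "motion": [
    {"x":1,"y":-6},
    {"x":2,"y":-12},
    {"x":3,"y":-18},
    {"x":4,"y":-24},
    {"x":5,"y":-30},
    {"x":6,"y":-35},
    {"x":7,"y":-40},
    {"x":8,"y":-45},
    {"x":8,"y":-45},
    {"x":8,"y":-45}
  ]
}}

```text
schema error: expected keys x, y, z, yaw, hand
```

```bash
python3 - <<'E'
from h import *
o=observe();print(o["position"],o["ee_rot"],o["joints"],o["clock"],o["force"])
b=get_image("wrist");m=camera_model("wrist");print(np.round(m["T"],3),m["camera_matrix"])
s=silhouettes("dish","wrist");print([(r["p"],r["rect"]) for r in s])
cv2.imwrite("pics/w1.png",b)
hsv=cv2.cvtColor(b,cv2.COLOR_BGR2HSV)
g=cv2.inRange(hsv,(50,90,30),(90,255,255))
k,l,st,_=cv2.connectedComponentsWithStats(g);i=1+st[1:,4].argmax();n=np.argwhere(l==i)[:,::-1].astype(np.float32)
c=cv2.minAreaRect(n);print(c)
P=[atz("wrist",p,.032) for p in cv2.boxPoints(c)];print(np.round(P,4),np.mean(P,0))
E
```

```text
[0.20300674 0.59110263 0.22672523] [ 5.17384900e-01  3.09869023e+00 -2.61657717e-05] [-1.34262768  0.43450928  0.02500741  1.57322819 -0.01160912  1.13401652
 -0.07512105] 1.15 [0.24370041 0.11777406 0.41347313]
[[ 0.325 -0.917 -0.231  0.141]
 [ 0.946  0.315  0.08   0.611]
 [-0.    -0.244  0.97   0.386]
 [ 0.     0.     0.     1.   ]] [[270.71842651   0.         254.88959598]
 [  0.         270.71842651 193.44813968]
 [  0.           0.           1.        ]]
[]
((123.0, 238.0), (10.0, 0.0), 180.0)
[[0.2279 0.3921 0.032 ]
 [0.2279 0.3921 0.032 ]
 [0.2234 0.3788 0.032 ]
 [0.2234 0.3788 0.032 ]] [0.22565641 0.38540464 0.032     ]
```

View pics/w1.png

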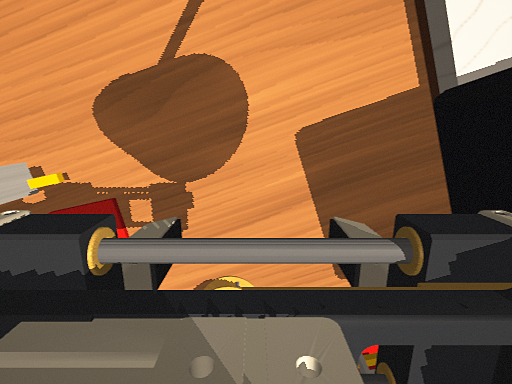

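{"op": "apply_moves", "data": {
  "motion": [
    {"x":0,"y":0,"z":6,"yaw":0,"hand":1},
    {"x":0,"y":0,"z":12,"yaw":-8,"hand":1},
    {"x":0,"y":0,"z":18,"yaw":-18,"hand":1},
    {"x":3,"y":-5,"z":18,"yaw":-28,"hand":1},
    {"x":5,"y":-10,"z":18,"yaw":-38,"hand":1},
    {"x":8,"y":-15,"z":18,"yaw":-48,"hand":1},
    {"x":10,"y":-21,"z":18,"yaw":-58,"hand":1},
    {"x":13,"y":-27,"z":18,"yaw":-68,"hand":1},
    {"x":15,"y":-33,"z":18,"yaw":-78,"hand":1},
    {"x":18,"y":-39,"z":18,"yaw":-88,"hand":1}
  ]
}}

```text
clock: 2.5
position: [0.3787, 0.2085, 0.407]
ee_rot: [-2.529, -1.862, -0.002]
force: [0.6, 0.9, 0.8]
width: 1.003
gripper_force: 0.0
```

{"op": "apply_moves", "data": {
  "motion": [
    {"x":1,"y":-6,"z":0,"yaw":-10,"hand":1},
    {"x":3,"y":-12,"z":0,"yaw":-20,"hand":1},
    {"x":4,"y":-18,"z":0,"yaw":-30,"hand":1},
    {"x":6,"y":-24,"z":0,"yaw":-40,"hand":1},
    {"x":8,"y":-30,"z":0,"yaw":-50,"hand":1},
    {"x":9,"y":-35,"z":0,"yaw":-60,"hand":1},
    {"x":10,"y":-40,"z":0,"yaw":-70,"hand":1},
    {"x":11,"y":-44,"z":0,"yaw":-79,"hand":1},
    {"x":11,"y":-44,"z":0,"yaw":-79,"hand":1},
    {"x":11,"y":-44,"z":0,"yaw":-79,"hand":1}
  ]
}}

```text
clock: 3.75
position: [0.4884, -0.2289, 0.4066]
ee_rot: [-3.137, 0.161, 0.001]
force: [0.3, -0.7, 0.6]
width: 1.0
gripper_force: 0.0
```

```bash
cat > dish.py <<'E'
from h import *
o=observe();print(np.round(o["position"],4),np.round(o["ee_rot"],3),np.round(o["joints"],2),o["clock"],o["force"])
b=get_image("wrist");m=camera_model("wrist");print(np.round(m["T"],3).tolist())
s=silhouettes("dish","wrist");print([(r["p"],r["rect"]) for r in s])
import time;cv2.imwrite("pics/w%d.png"%time.time(),b);cv2.imwrite("pics/w2.png",b)
hsv=cv2.cvtColor(b,cv2.COLOR_BGR2HSV)
g=cv2.inRange(hsv,(50,90,30),(90,255,255))
k,l,st,_=cv2.connectedComponentsWithStats(g);i=1+st[1:,4].argmax();n=np.argwhere(l==i)[:,::-1].astype(np.float32)
W=np.array([atz("wrist",p,.032)[:2] for p in n],np.float32)
c=cv2.minAreaRect(W*1000);print(st[i],c)
for nm in("loupe","screwdriver","screw_jar","oil_bottle"):
  for r in recognise(nm,"wrist")[:1]:
    q=r["rect"];print(nm,r["p"],np.round(q),atz("wrist",((q[0]+q[2])/2,(q[1]+q[3])/2),.03))
E
python3 dish.py
```

```text
[ 0.4884 -0.2289  0.4066] [-3.137e+00  1.610e-01  1.000e-03] [-0.43  0.27  1.04  1.52 -0.23  1.49 -1.06] 3.75 [ 0.33871912 -0.67171089  0.57146249]
[[-0.102, 0.965, 0.243, 0.553], [-0.995, -0.098, -0.025, -0.237], [-0.001, -0.244, 0.97, 0.566], [0.0, 0.0, 0.0, 1.0]]
[(0.63, [236.1, 75.0, 289.1, 163.0])]
[ 239   74   50   63 2767] ((586.86767578125, -255.0209503173828), (91.55949401855469, 111.42889404296875), 83.87562561035156)
loupe 0.86 [ 99.  23. 122.  51.] [0.73104828 0.00475783 0.03      ]
screwdriver 0.7 [142. 149. 158. 218.] [ 0.46086286 -0.01399193  0.03      ]
screw_jar 0.82 [320.  86. 364. 125.] [ 0.57289917 -0.40430704  0.03      ]
oil_bottle 0.93 [336. 162. 363. 183.] [ 0.44246509 -0.41585894  0.03      ]
```

View pics/w2.png

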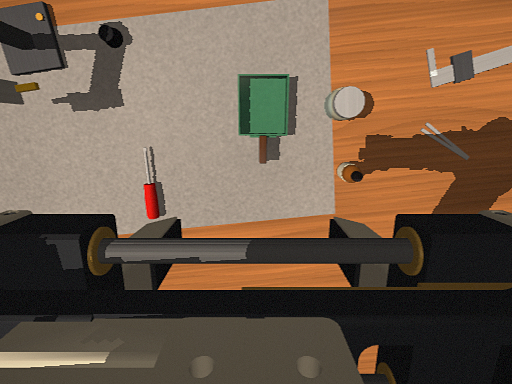

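The wrist view shows the tray at (264,105) with its handle at (263,150). The jar is at (347,103) and the oil bottle at (350,172). I'll check the handle, then descend.

```bash
python3 - <<'E'
from h import *
b=get_image("wrist");c=np.array([.587,-.255]);a=np.radians(-6);ex=np.array([np.cos(a),np.sin(a)])
for s in(.060,.085,.107):
  p=c-s*ex;print(s,p,proj("wrist",[*p,.046]))
for r in(145,150,155,160): print(r,[ (u,b[r,u].tolist()) for u in range(256,272,1)])
E
```

```text
0.06 [ 0.52732869 -0.24872829] [[262.53193949 138.65126884]]
0.085 [ 0.50246564 -0.24611508] [[262.41437754 152.01597855]]
0.107 [ 0.48058616 -0.24381545] [[262.31319061 163.51913756]]
145 [(256, [141, 152, 167]), (257, [142, 156, 168]), (258, [150, 165, 176]), (259, [96, 109, 128]), (260, [26, 46, 85]), (261, [31, 55, 93]), (262, [39, 62, 100]), (263, [39, 61, 100]), (264, [32, 57, 95]), (265, [36, 59, 97]), (266, [29, 44, 70]), (267, [65, 69, 75]), (268, [69, 75, 78]), (269, [61, 68, 75]), (270, [65, 72, 76]), (271, [65, 72, 79])]
150 [(256, [125, 140, 154]), (257, [131, 146, 159]), (258, [145, 158, 171]), (259, [95, 107, 127]), (260, [31, 53, 94]), (261, [40, 63, 101]), (262, [41, 64, 100]), (263, [44, 66, 100]), (264, [42, 59, 97]), (265, [37, 59, 98]), (266, [36, 51, 73]), (267, [61, 67, 73]), (268, [73, 78, 82]), (269, [68, 74, 83]), (270, [70, 77, 83]), (271, [69, 76, 82])]
155 [(256, [133, 148, 164]), (257, [136, 154, 166]), (258, [145, 159, 171]), (259, [94, 107, 127]), (260, [41, 62, 97]), (261, [42, 64, 100]), (262, [43, 63, 101]), (263, [47, 68, 103]), (264, [41, 60, 94]), (265, [43, 60, 99]), (266, [46, 56, 77]), (267, [70, 78, 80]), (268, [73, 81, 89]), (269, [72, 78, 86]), (270, [67, 73, 81]), (271, [71, 81, 87])]
160 [(256, [136, 151, 161]), (257, [135, 152, 164]), (258, [148, 163, 175]), (259, [98, 110, 130]), (260, [41, 61, 97]), (261, [46, 66, 101]), (262, [49, 68, 102]), (263, [51, 69, 103]), (264, [50, 68, 99]), (265, [46, 65, 98]), (266, [46, 59, 78]), (267, [67, 74, 79]), (268, [70, 78, 84]), (269, [69, 77, 84]), (270, [68, 76, 83]), (271, [69, 77, 82])]
```

{"op": "apply_moves", "data": {
  "motion": [
    {"x":0.4,"y":-0.5,"z":-6,"yaw":0,"hand":1},
    {"x":0.8,"y":-1,"z":-12,"yaw":0,"hand":1},
    {"x":1.2,"y":-1.5,"z":-18,"yaw":0,"hand":1},
    {"x":1.4,"y":-1.7,"z":-24,"yaw":0,"hand":1},
    {"x":1.4,"y":-1.7,"z":-28,"yaw":0,"hand":0.3},
    {"x":1.4,"y":-1.7,"z":-28,"yaw":0,"hand":0.3}
  ]
}}

```text
clock: 4.85
position: [0.5008, -0.2451, 0.1246]
ee_rot: [-3.136, 0.163, 0.008]
force: [-0.8, -0.4, 0.5]
width: 0.834
gripper_force: 0.0
```

```bash
python3 dish.py|head -5; python3 - <<'E'
from h import *
c=np.array([.587,-.255]);a=np.radians(-6);ex=np.array([np.cos(a),np.sin(a)]);ey=np.array([-ex[1],ex[0]])
b=cv2.imread("pics/w2.png")
for s in(.060,.085,.107):
 for t in(-.007,.007):
  p=c-s*ex+t*ey;q=proj("wrist",[*p,.046])[0];cv2.circle(b,tuple(int(v) for v in q),2,(255,0,255),-1);print(q)
for s in(.055,-.055):
 for t in(-.047,.047):
  q=proj("wrist",[*(c+s*ex+t*ey),.032])[0];cv2.circle(b,tuple(int(v) for v in q),2,(0,0,255),-1)
cv2.imwrite("pics/w3.png",b)
E
```

```text
[ 0.5008 -0.2451  0.1246] [-3.136  0.163  0.008] [-0.22  0.55  0.85  1.9  -0.51  0.93 -0.8 ] 4.85 [-0.81296714 -0.42092197  0.478338  ]
[[-0.104, 0.964, 0.244, 0.566], [-0.995, -0.101, -0.025, -0.255], [0.0, -0.245, 0.969, 0.286], [0.0, 0.0, 0.0, 1.0]]
[(0.73, [197.2, 27.7, 312.3, 217.3])]
[260.02974388 171.62473642]
[244.46387794 171.61774794]
[259.88861123 198.46337502]
[244.70131049 198.45801274]
[259.76997385 221.02417659]
[244.90089793 221.02012513]Traceback (most recent call last):
  File "dish.py", line 9, in <module>
    W=np.array([atz("wrist",p,.032)[:2] for p in n],np.float32)
                ~~~^^^^^^^^^^^^^^^^
  File "h.py", line 7, in atz
    o,d=ray(cam,uv);return o+d*(z-o[2])/d[2]
        ~~~^^^^^^^^
  File "h.py", line 4, in ray
    m=camera_model(cam);K=np.array(m["camera_matrix"]);T=np.array(m["T"])
ValueError: time passes only in moves, steps and waits
```

View pics/w3.png

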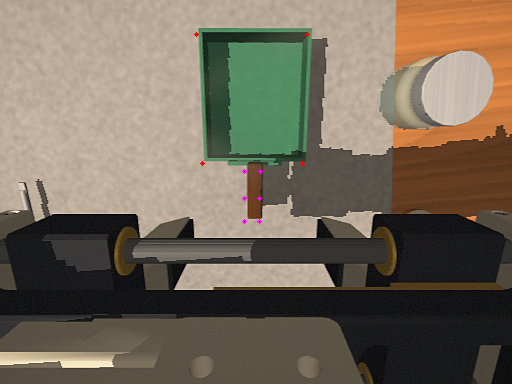

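The overlay puts the real handle, at column 255, about 2.5 mm towards -y and 3 mm ahead of my model. I'm correcting for that and grasping.

{"op": "apply_moves", "data": {
  "motion": [
    {"x":0.4,"y":-0.3,"z":-3,"yaw":0,"hand":0.3},
    {"x":0.4,"y":-0.3,"z":-7,"yaw":0,"hand":0.3},
    {"x":0.4,"y":-0.3,"z":-10,"yaw":0,"hand":0.3},
    {"x":0.4,"y":-0.3,"z":-11,"yaw":0,"hand":0.3},
    {"x":0.4,"y":-0.3,"z":-11,"yaw":0,"hand":0.3},
    {"x":0.4,"y":-0.3,"z":-11,"yaw":0,"hand":0.3}
  ]
}}

```text
clock: 5.7
position: [0.5076, -0.25, 0.0184]
ee_rot: [3.137, -0.163, 0.004]
force: [0.1, 0.5, 0.2]
width: 0.652
gripper_force: 0.0
```

{"op": "apply_moves", "data": {
  "motion": [
    {"x":0,"y":0,"z":0,"yaw":0,"hand":-0.4},
    {"x":0,"y":0,"z":0,"yaw":0,"hand":-0.7},
    {"x":0,"y":0,"z":0,"yaw":0,"hand":-1},
    {"x":0,"y":0,"z":0,"yaw":0,"hand":-1},
    {"x":0,"y":0,"z":0,"yaw":0,"hand":-1},
    {"x":0,"y":0,"z":0,"yaw":0,"hand":-1},
    {"x":0,"y":0,"z":0,"yaw":0,"hand":-1},
    {"x":0,"y":0,"z":0,"yaw":0,"hand":-1}
  ],
  "newtons": 50
}}

```text
clock: 6.7
position: [0.5064, -0.2494, 0.0167]
ee_rot: [-3.137, 0.163, 0.0]
force: [0.1, 0.4, 0.4]
width: 0.15
gripper_force: 49.9
```

{"op": "apply_moves", "data": {
  "motion": [
    {"x":0,"y":0,"z":1,"yaw":0,"hand":-1},
    {"x":0,"y":0,"z":3,"yaw":0,"hand":-1},
    {"x":0,"y":0,"z":7,"yaw":0,"hand":-1},
    {"x":0,"y":1,"z":12,"yaw":0,"hand":-1},
    {"x":1,"y":4,"z":17,"yaw":1,"hand":-1},
    {"x":2,"y":8,"z":21,"yaw":2,"hand":-1},
    {"x":3,"y":12,"z":25,"yaw":3,"hand":-1},
    {"x":4,"y":16,"z":29,"yaw":4,"hand":-1},
    {"x":4,"y":20,"z":33,"yaw":5,"hand":-1},
    {"x":4,"y":23,"z":33,"yaw":6,"hand":-1}
  ]
}}

```text
clock: 7.95
position: [0.5474, -0.0187, 0.3509]
ee_rot: [-3.141, -0.002, -0.009]
force: [0.5, -0.1, -0.8]
width: 0.15
gripper_force: 49.9
```

{"op": "apply_moves", "data": {
  "motion": [
    {"x":0,"y":0,"z":0,"yaw":0,"hand":-1},
    {"x":0,"y":0,"z":0,"yaw":0,"hand":-1}
  ]
}}

```text
clock: 8.2
position: [0.5459, -0.0205, 0.3474]
ee_rot: [3.141, -0.001, 0.0]
force: [-0.8, -0.6, -1.4]
width: 0.15
gripper_force: 49.9
```

```bash
python3 - <<'E'
from h import *
o=observe();print(np.round(o["position"],4),np.round(o["ee_rot"],3),np.round(o["joints"],2),o["clock"],o["force"],o["width"])
b=get_image("wrist");m=camera_model("wrist");np.savez("m.npz",K=m["camera_matrix"],T=m["T"]);print(np.round(m["T"],3).tolist())
cv2.imwrite("pics/v.png",b)
for n in("gate_bar","chute","dish","collet1"):print(n,[(round(r["p"],2),np.round(r["rect"]).tolist()) for r in recognise(n,"wrist")])
cv2.imwrite("pics/v2.png",cv2.resize(b,(800,600),interpolation=cv2.INTER_CUBIC))
E
```

```text
[ 0.5459 -0.0205  0.3474] [ 3.141e+00 -1.000e-03  0.000e+00] [-0.8   0.31  1.01  1.62 -0.26  1.36 -1.33] 8.2 [-0.84028774 -0.63782561 -1.39710794] 0.1502760623980222
[[-0.002, 0.97, 0.244, 0.61], [-1.0, -0.002, 0.0, -0.023], [0.001, -0.244, 0.97, 0.506], [0.0, 0.0, 0.0, 1.0]]
gate_bar [(0.55, [69.0, 82.0, 160.0, 118.0])]
chute [(0.66, [22.0, 2.0, 160.0, 118.0])]
dish [(0.93, [149.0, 2.0, 356.0, 287.0])]
collet1 [(0.76, [91.0, 90.0, 108.0, 106.0]), (0.72, [87.0, 72.0, 104.0, 92.0]), (0.56, [76.0, 49.0, 92.0, 75.0])]
```

View pics/v2.png

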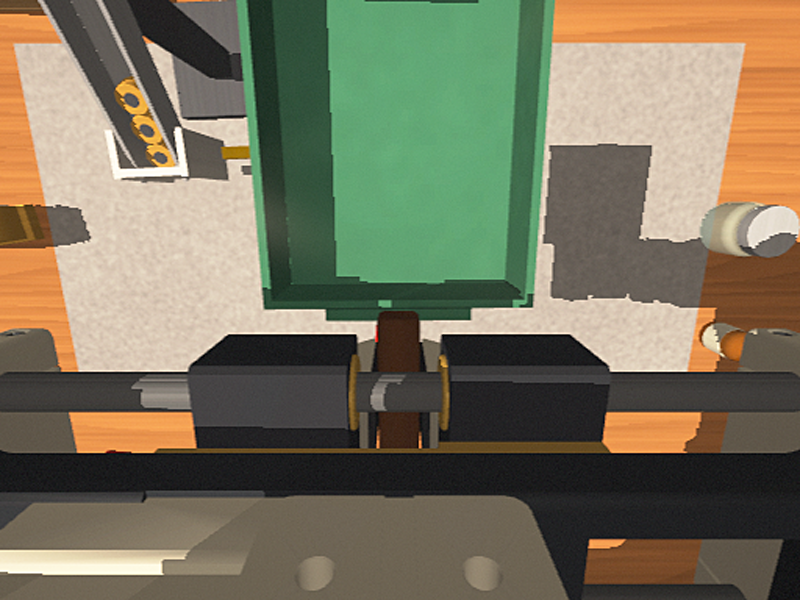

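The wrist view (800-wide) shows the tray held straight and aligned in the gripper. The collets are at (132,97), (148,128) and (160,154), and the -y end of the trip bar is near (236,152). I'll fit the chute pose from all three cameras.

```bash
cat > fit.py <<'E'
from h import *
from scipy.optimize import least_squares
M={c:camera_model(c) for c in("scene","top","wrist")}
def pj(c,p):
    m=M[c];K=np.array(m["camera_matrix"]);T=np.array(m["T"])
    q=T[:3,:3].T@(p-T[:3,3]);q=K@(q*[1,-1,-1]);return q[:2]/q[2]
def Wd(v,p):
    c,s=np.cos(v[2]),np.sin(v[2]);return np.array([v[0]+c*p[0]-s*p[1],v[1]+s*p[0]+c*p[1],p[2]])
t=np.radians(35)
def col(v,i):
    s=v[3]+.022*i;h=.007;return Wd(v,[s*np.cos(t)-h*np.sin(t),0,.14+s*np.sin(t)+h*np.cos(t)])
# (cam, fn, uv, weight(u,v))
O=[("wrist",lambda v:col(v,0),(99.5,98),(1,1)),("wrist",lambda v:col(v,1),(95,82),(1,1)),("wrist",lambda v:col(v,2),(84,62),(1,1)),
("wrist",lambda v:Wd(v,[.012,-.05,.108]),(151,97.6),(0,1)),
("top",lambda v:Wd(v,[.012,.06,.104]),(229.5,138.),(2,2)),("top",lambda v:Wd(v,[.012,-.06,.104]),(257.8,137.6),(2,2)),
("scene",lambda v:Wd(v,[.012,.06,.104]),(338.3,212.2),(1,1)),("scene",lambda v:Wd(v,[.012,-.06,.104]),(308.7,226.),(1,1))]
f=lambda v:np.concatenate([(pj(c,g(v))-uv)*w for c,g,uv,w in O])
r=least_squares(f,[.64,.165,0,.03],loss="soft_l1");print(r.x,np.degrees(r.x[2]));print(np.round(r.fun.reshape(-1,2) if 0 else f(r.x).reshape(-1,2),1))
E
python3 fit.py
```

```text
[0.6362858  0.16601868 0.0137292  0.01328605] 0.7866253706123036
[[ 2.5  0.4]
 [-1.2 -0.8]
 [ 0.6 -0. ]
 [ 0.  -0.5]
 [-1.   0.3]
 [-0.8  0.7]
 [ 0.1 -0.2]
 [-0.5 -0. ]]
```

{"op": "apply_moves", "data": {
  "motion": [
    {"x":-4,"y":2,"z":0,"yaw":0,"hand":-1},
    {"x":-8,"y":6,"z":0,"yaw":0,"hand":-1},
    {"x":-12,"y":10,"z":-2,"yaw":0.5,"hand":-1},
    {"x":-12.6,"y":14,"z":-5,"yaw":0.8,"hand":-1},
    {"x":-12.6,"y":17.5,"z":-9,"yaw":0.8,"hand":-1},
    {"x":-12.6,"y":18.5,"z":-14,"yaw":0.8,"hand":-1},
    {"x":-12.6,"y":18.5,"z":-19,"yaw":0.8,"hand":-1},
    {"x":-12.6,"y":18.5,"z":-24,"yaw":0.8,"hand":-1},
    {"x":-12.6,"y":18.5,"z":-27.5,"yaw":0.8,"hand":-1},
    {"x":-12.6,"y":18.5,"z":-28.7,"yaw":0.8,"hand":-1}
  ]
}}

```text
clock: 9.7
position: [0.4197, 0.1644, 0.0582]
ee_rot: [3.139, 0.021, -0.004]
force: [0.0, 0.6, -0.6]
width: 0.147
gripper_force: 49.9
```

{"op": "apply_moves", "data": {
  "motion": [
    {"x":0,"y":0,"z":0,"yaw":0,"hand":-1},
    {"x":0,"y":0,"z":0,"yaw":0,"hand":-1},
    {"x":0,"y":0,"z":0,"yaw":0,"hand":-1}
  ]
}}

```text
clock: 10.07
position: [0.4211, 0.1662, 0.0608]
ee_rot: [-3.14, -0.024, -0.003]
force: [0.7, 0.4, -0.9]
width: 0.147
gripper_force: 49.9
```

```bash
python3 - <<'E'
from h import *
o=observe();print(np.round(o["position"],4),np.round(o["ee_rot"],4),np.round(o["joints"],2),o["clock"],o["force"],o["width"])
a=get_image("scene");b=get_image("wrist")
A=cv2.resize(a[150:310,240:440],(500,400),interpolation=cv2.INTER_CUBIC)
cv2.imwrite("pics/d.png",np.hstack([A,cv2.resize(b[:225],(300,132)) if 0 else cv2.copyMakeBorder(cv2.resize(b[:300],(300,176)),0,224,0,0,0)]))
E
```

```text
[0.4211 0.1662 0.0608] [-3.1401e+00 -2.3600e-02 -2.7000e-03] [-1.03  0.47  0.72  2.21 -0.52  0.64 -1.49] 10.075 [ 0.65463654  0.39570266 -0.88723938] 0.14679807556360028
```

View pics/d.png

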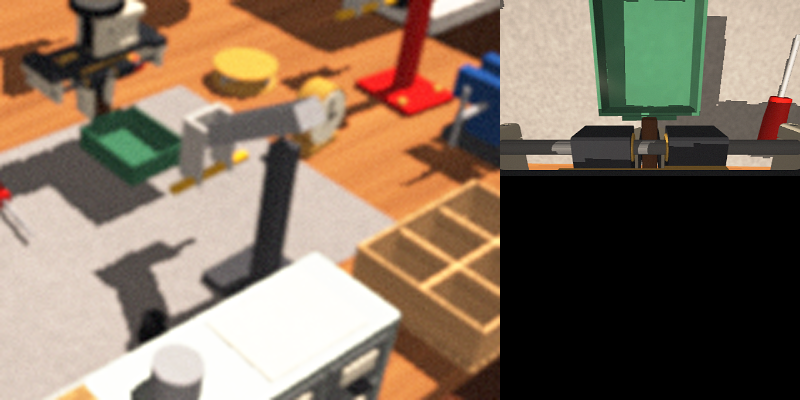

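{"op": "apply_moves", "data": {
  "motion": [
    {"x":2,"y":0,"z":0,"yaw":0,"hand":-1},
    {"x":5,"y":-0.1,"z":0,"yaw":0,"hand":-1},
    {"x":8,"y":-0.2,"z":0,"yaw":0,"hand":-1},
    {"x":10,"y":-0.2,"z":0,"yaw":0,"hand":-1},
    {"x":10.6,"y":-0.2,"z":0,"yaw":0,"hand":-1},
    {"x":10.6,"y":-0.2,"z":0,"yaw":0,"hand":-1},
    {"x":10.6,"y":-0.2,"z":1,"yaw":0,"hand":-1},
    {"x":10.6,"y":-0.2,"z":2,"yaw":0,"hand":-1},
    {"x":10.6,"y":-0.2,"z":2,"yaw":0,"hand":-1},
    {"x":10.6,"y":-0.2,"z":2,"yaw":0,"hand":-1}
  ]
}}

```text
clock: 11.42
position: [0.5263, 0.1638, 0.0799]
ee_rot: [-3.141, -0.024, -0.0]
force: [0.0, -0.1, -1.9]
width: 0.155
gripper_force: 49.9
```

{"op": "apply_moves", "data": {
  "motion": [
    {"x":0,"y":0,"z":0.5,"yaw":0,"hand":-1},
    {"x":0,"y":0,"z":1,"yaw":0,"hand":-1},
    {"x":0,"y":0,"z":1.5,"yaw":0,"hand":-1},
    {"x":0,"y":0,"z":1.8,"yaw":0,"hand":-1},
    {"x":0,"y":0,"z":1.8,"yaw":0,"hand":-1},
    {"x":0,"y":0,"z":1.8,"yaw":0,"hand":-1}
  ]
}}

```text
clock: 12.18
position: [0.5265, 0.1637, 0.0978]
ee_rot: [-3.141, -0.023, -0.0]
force: [0.0, -0.1, -0.6]
width: 0.148
gripper_force: 49.9
```

```bash
python3 - <<'E'
from h import *
o=observe();print(np.round(o["position"],4),np.round(o["ee_rot"],4),np.round(o["joints"],2),o["clock"],o["force"],o["ft_torque"],o["width"])
a=get_image("scene");b=get_image("wrist")
A=cv2.resize(a[170:270,280:380],(400,400),interpolation=cv2.INTER_CUBIC)
B=cv2.copyMakeBorder(cv2.resize(b[:300],(400,234)),0,166,0,0,0)
cv2.imwrite("pics/e.png",np.hstack([A,B]))
E
```

```text
[0.5265 0.1637 0.0978] [-3.1414e+00 -2.3100e-02 -4.0000e-04] [-0.91  0.55  0.74  1.94 -0.49  0.84 -1.47] 12.175 [ 0.03109611 -0.14657333 -0.58302701] [-0.03881857  0.23969158  0.02229152] 0.14832811114237798
```

View pics/e.png

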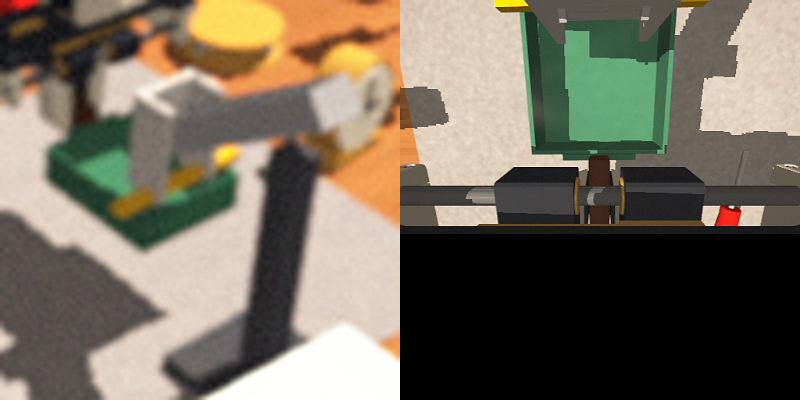

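The right half shows the gate legs centred over the tray, with the bar across both rims. Now raising to open the gate fully.

{"op": "apply_moves", "data": {
  "motion": [
    {"x":0,"y":0,"z":0.5,"yaw":0,"hand":-1},
    {"x":0,"y":0,"z":1,"yaw":0,"hand":-1},
    {"x":0,"y":0,"z":1.4,"yaw":0,"hand":-1},
    {"x":0,"y":0,"z":1.4,"yaw":0,"hand":-1},
    {"x":0,"y":0,"z":1.4,"yaw":0,"hand":-1},
    {"x":0,"y":0,"z":1.4,"yaw":0,"hand":-1},
    {"x":0,"y":0,"z":1.4,"yaw":0,"hand":-1},
    {"x":0,"y":0,"z":1.4,"yaw":0,"hand":-1},
    {"x":0,"y":0,"z":1.4,"yaw":0,"hand":-1},
    {"x":0,"y":0,"z":1.4,"yaw":0,"hand":-1}
  ]
}}

```text
clock: 13.52
position: [0.5264, 0.1636, 0.1117]
ee_rot: [3.141, 0.023, -0.0]
force: [-0.2, -0.4, -2.7]
width: 0.149
gripper_force: 50.0
```

```bash
python3 - <<'E'
from h import *
o=observe();print(np.round(o["position"],4),o["clock"],o["force"],o["ft_torque"],o["width"])
a=get_image("scene");b=get_image("wrist");t=get_image("top")
for c in("wrist","top"):print([(round(r["p"],2),np.round(r["rect"]).tolist()) for r in recognise("collet1",c)])
A=cv2.resize(a[170:270,280:380],(400,400),interpolation=cv2.INTER_CUBIC)
B=np.vstack([cv2.resize(b[:225],(400,176)),cv2.resize(t[90:146,210:310],(400,224),interpolation=cv2.INTER_CUBIC)])
cv2.imwrite("pics/f.png",np.hstack([A,B]))
E
```

```text
[0.5264 0.1636 0.1117] 13.525 [-0.2086695  -0.37367678 -2.67053565] [-0.06093023  0.33232459  0.02560195] 0.14933149688941694
[(0.82, [242.0, 67.0, 278.0, 108.0]), (0.62, [244.0, 161.0, 281.0, 187.0]), (0.59, [240.0, 118.0, 276.0, 161.0])]
[]
```

View pics/f.png

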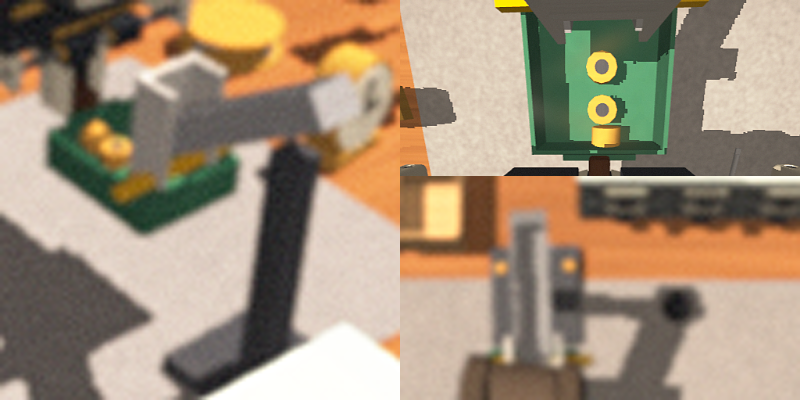

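All three collets lie in the tray (wrist boxes near (260,88), (258,140) and (262,174)) and the channel is empty. Now lowering, drawing back and raising.

{"op": "apply_moves", "data": {
  "motion": [
    {"x":0,"y":0,"z":-0.8,"yaw":0,"hand":-1},
    {"x":0,"y":0,"z":-2,"yaw":0,"hand":-1},
    {"x":0,"y":0,"z":-3.2,"yaw":0,"hand":-1},
    {"x":0,"y":0,"z":-4.3,"yaw":0,"hand":-1},
    {"x":0,"y":0,"z":-4.9,"yaw":0,"hand":-1},
    {"x":0,"y":0,"z":-4.9,"yaw":0,"hand":-1},
    {"x":-1,"y":0,"z":-4.9,"yaw":0,"hand":-1},
    {"x":-2.5,"y":0,"z":-4.9,"yaw":0,"hand":-1},
    {"x":-4.2,"y":0,"z":-4.9,"yaw":0,"hand":-1},
    {"x":-6,"y":0,"z":-4.9,"yaw":0,"hand":-1}
  ]
}}

```text
clock: 15.02
position: [0.4648, 0.1637, 0.063]
ee_rot: [-3.141, -0.023, 0.0]
force: [0.2, 0.3, -1.6]
width: 0.15
gripper_force: 50.0
```

{"op": "apply_moves", "data": {
  "motion": [
    {"x":-2,"y":0,"z":0,"yaw":0,"hand":-1},
    {"x":-4,"y":0,"z":0.5,"yaw":0,"hand":-1},
    {"x":-5.5,"y":0,"z":2,"yaw":0,"hand":-1},
    {"x":-6,"y":0,"z":4,"yaw":0,"hand":-1},
    {"x":-6,"y":0,"z":6.5,"yaw":0,"hand":-1},
    {"x":-6,"y":0,"z":9,"yaw":0,"hand":-1},
    {"x":-6,"y":0,"z":11,"yaw":0,"hand":-1},
    {"x":-6,"y":0,"z":12.5,"yaw":0,"hand":-1},
    {"x":-6,"y":0,"z":13.5,"yaw":0,"hand":-1},
    {"x":-6,"y":0,"z":13.5,"yaw":0,"hand":-1}
  ]
}}

```text
clock: 16.27
position: [0.4064, 0.1639, 0.198]
ee_rot: [-3.14, -0.024, -0.001]
force: [0.7, -0.0, -2.1]
width: 0.151
gripper_force: 50.0
```

{"op": "apply_moves", "data": {
  "motion": [
    {"x":0,"y":0,"z":0,"yaw":0,"hand":-1},
    {"x":0,"y":0,"z":0,"yaw":0,"hand":-1},
    {"x":0,"y":0,"z":0,"yaw":0,"hand":-1},
    {"x":0,"y":0,"z":0,"yaw":0,"hand":-1},
    {"x":0,"y":0,"z":0,"yaw":0,"hand":-1},
    {"x":0,"y":0,"z":0,"yaw":0,"hand":-1}
  ]
}}

```text
clock: 17.02
position: [0.4064, 0.1636, 0.1977]
ee_rot: [3.141, 0.023, -0.0]
force: [0.3, 0.2, -1.7]
width: 0.15
gripper_force: 50.0
```

```bash
python3 - <<'E'
from h import *
o=observe();print(np.round(o["position"],4),o["ee_rot"],o["clock"],o["force"],o["width"],abs(o["dq"]).max())
a=get_image("scene");b=get_image("wrist")
for c in("wrist",):print([(round(r["p"],2),np.round(r["rect"]).tolist()) for r in recognise("collet1",c)])
A=cv2.resize(a[120:280,240:400],(400,400),interpolation=cv2.INTER_CUBIC)
B=cv2.copyMakeBorder(cv2.resize(b[:300],(400,234)),0,166,0,0,0)
cv2.imwrite("pics/g.png",np.hstack([A,B]))
E
```

```text
[0.4064 0.1636 0.1977] [ 3.14142378e+00  2.30313473e-02 -3.42925608e-05] 17.025 [ 0.28310639  0.16394497 -1.74182966] 0.15027085122201325 0.003133819167155693
[(0.93, [246.0, 162.0, 278.0, 186.0]), (0.92, [242.0, 118.0, 280.0, 158.0]), (0.61, [240.0, 64.0, 276.0, 107.0])]
```

View pics/g.png

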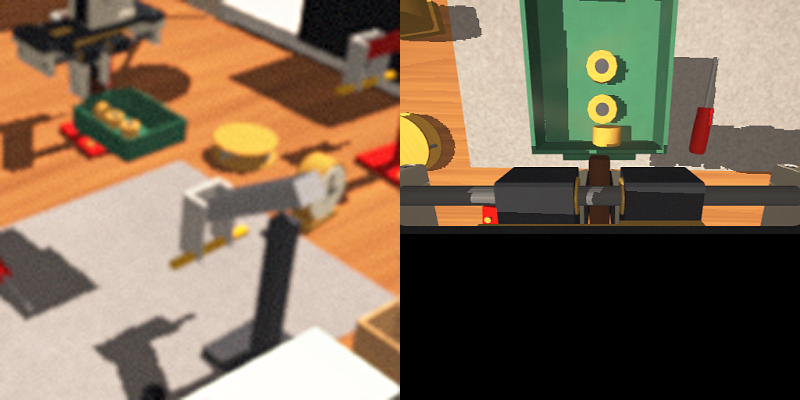

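The gate bar is back down, and all three collets are in the level, still tray, which is about 18 cm above the bench. Handing in.

```bash
python3 -c "from cell import *;print(sign_off())"
```

```text
the job is handed in; nothing more can be done
None
```

The job is handed in: the gripper holds the tray level and still about 18 cm above the bench with all three collets in it, the gate looks fully shut in the last picture, and no verdict came back on hand-in.

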